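# Hang a lock's plate set on the kit hook in fitting order

## Task

Hang the three lock plates from the slotted rack on the kit stand's hook for the next fitter, in fitting order: the narrow mounting plate first, then the spacer plate, the wide cover plate last. Each must hang by its window with its folded edges turned toward the post and closed round the one before, snug against it, all three down on the hook's arm behind the upturned lip. Go gently: the hook is tight for three plates, so feel each plate home without ramming plates or stand, do not drop a plate, and leave the tools, phone and lock body lying where they are.

Things in the scene. Friction and masses are not known exactly. Their poses are not given: they have to be found in the camera images.
- mount_plate_mid (a point): Mounting plate: the narrowest, bright steel, many screw holes, 0.09-0.17 kg. 44 wide (own y) x 110 high (z), skin 5 thick; side edges folded back (own +x) 4 behind the skin, 3 thick, 38 between them; none at top or bottom. Window 22 wide x 28 high, central; its upper edge (hangs on the hook) is 12 below the top, 43 above this point: middle of skin, width and height. Front is own -x. All mm.
- spacer_plate_mid (a point): Spacer plate: middle size, black, 0.10-0.19 kg. 55 wide (own y) x 120 high (z), skin 5 thick; side edges folded back (own +x) 4 behind the skin, 3 thick, 49 between them; none at top or bottom. Window 22 wide x 28 high, central; its upper edge (hangs on the hook) is 12 below the top, 48 above this point: middle of skin, width and height. Front is own -x. All mm.
- cover_plate_mid (a point): Cover plate: the widest, dark steel, round rosette, 0.13-0.25 kg. 66 wide (own y) x 130 high (z), skin 5 thick; side edges folded back (own +x) 4 behind the skin, 3 thick, 60 between them; none at top or bottom. Window 22 wide x 28 high, central; its upper edge (hangs on the hook) is 12 below the top, 53 above this point: middle of skin, width and height. Front is own -x. All mm.
- rack: Plywood rack bolted to the bench, 164 x 90 x 34 mm, origin: centre of its underside. Three slots along own y, 50 mm apart along own x, 11.5 mm wide, floors 8 mm above the bench. One plate stands upright in each, front to the rack's -x; which one is where varies.
- stand_mid (a point): Kit stand bolted to the bench: 30 mm square post, a hook bracket at its top looks along own -x. This point: in the post's front face, mid-width, 185 mm up, level with the upper face of the hook's arm. The bracket is set fore and aft by a wing nut in a slot: its back stop's front face is 8 to 42 mm in front (-x) of this point, not measured; it stays put in use.
- stand: The same stand, origin on the bench under that point. Its bracket: back stop 33 mm wide, from 78 below to 18 mm above the arm's upper face; arm 14 wide, 6 thick, 22 mm long to -x; at its end a lip 14 wide, 4 thick, rising 10 mm above the arm. So 18 mm are clear between stop and lip for three 5 mm skins. The first plate's folds go round the back stop (2.5 mm play a side, as between plates).
- screwdriver: Yellow-handled screwdriver lying on the bench, 210 mm long. Leave it.
- phone: Black phone lying on the bench, 148 x 72 x 8 mm. Leave it.
- drill: Cordless drill lying on its side, about 200 x 180 x 62 mm. Leave it.
- lock_body: Black lock body, 200 x 66 mm, lying face up with its lever handle 69 mm high. Leave it.
There are look-alikes about, which are no part of the job. Leave any green look-alike of the part that bears spacer_plate_mid alone.

How it is judged:
On the way, in this order (a step that is already met when the one before it is completed fails the run):
1. the mounting plate hangs on the hook, released (z of mount_plate_mid in the frame of stand_mid between -0.046 and -0.04 m and y of mount_plate_mid in the frame of stand_mid between -0.005 and 0.005 m and x of stand_mid in the frame of mount_plate_mid between 0.006 and 0.06 m and angle between mount_plate_mid's own z axis and vertical below 0.08 rad and angle between the x axis of mount_plate_mid and the x axis of stand_mid, either way round below 0.1 rad and contact force between the fingers and mount_plate below 0.05 N and linear speed of mount_plate below 0.02 m/s), for 0.2 s.
2. the spacer plate hangs in front of it, nested on it, released (z of mount_plate_mid in the frame of stand_mid between -0.046 and -0.04 m and y of mount_plate_mid in the frame of stand_mid between -0.005 and 0.005 m and x of stand_mid in the frame of mount_plate_mid between 0.006 and 0.06 m and angle between each of mount_plate_mid, spacer_plate_mid's own z axis and vertical below 0.08 rad and angle between the x axis of each of mount_plate_mid, spacer_plate_mid and the x axis of stand_mid, either way round below 0.1 rad and z of spacer_plate_mid in the frame of stand_mid between -0.051 and -0.045 m and y of spacer_plate_mid in the frame of stand_mid between -0.005 and 0.005 m and x of stand_mid in the frame of spacer_plate_mid between 0.006 and 0.06 m and x of spacer_plate_mid in the frame of mount_plate_mid between -0.0072 and -0.003 m and contact force between the fingers and spacer_plate below 0.05 N and linear speed of spacer_plate below 0.02 m/s), for 0.2 s.
3. the cover plate hangs in front of the spacer, nested on it, released (z of mount_plate_mid in the frame of stand_mid between -0.046 and -0.04 m and y of mount_plate_mid in the frame of stand_mid between -0.005 and 0.005 m and x of stand_mid in the frame of mount_plate_mid between 0.006 and 0.06 m and angle between each of mount_plate_mid, spacer_plate_mid, cover_plate_mid's own z axis and vertical below 0.08 rad and angle between the x axis of each of mount_plate_mid, spacer_plate_mid, cover_plate_mid and the x axis of stand_mid, either way round below 0.1 rad and z of spacer_plate_mid in the frame of stand_mid between -0.051 and -0.045 m and y of spacer_plate_mid in the frame of stand_mid between -0.005 and 0.005 m and x of stand_mid in the frame of spacer_plate_mid between 0.006 and 0.06 m and x of spacer_plate_mid in the frame of mount_plate_mid between -0.0072 and -0.003 m and z of cover_plate_mid in the frame of stand_mid between -0.056 and -0.05 m and y of cover_plate_mid in the frame of stand_mid between -0.005 and 0.005 m and x of stand_mid in the frame of cover_plate_mid between 0.006 and 0.06 m and x of cover_plate_mid in the frame of spacer_plate_mid between -0.0072 and -0.003 m and contact force between the fingers and cover_plate below 0.05 N and linear speed of cover_plate below 0.02 m/s), for 0.2 s.
At the end, for the whole second after the job is handed in: All three plates hang still on the hook's arm behind the lip in order mounting, spacer, cover (post outward): height within 3 mm, sideways within 5 mm, upright within 0.08 rad, square to the stand within 0.1 rad, gaps between neighbours under 2.2 mm (z of mount_plate_mid in the frame of stand_mid between -0.046 and -0.04 m and y of mount_plate_mid in the frame of stand_mid between -0.005 and 0.005 m and x of stand_mid in the frame of mount_plate_mid between 0.006 and 0.06 m and angle between each of mount_plate_mid, spacer_plate_mid, cover_plate_mid's own z axis and vertical below 0.08 rad and angle between the x axis of each of mount_plate_mid, spacer_plate_mid, cover_plate_mid and the x axis of stand_mid, either way round below 0.1 rad and z of spacer_plate_mid in the frame of stand_mid between -0.051 and -0.045 m and y of spacer_plate_mid in the frame of stand_mid between -0.005 and 0.005 m and x of stand_mid in the frame of spacer_plate_mid between 0.006 and 0.06 m and x of spacer_plate_mid in the frame of mount_plate_mid between -0.0072 and -0.003 m and z of cover_plate_mid in the frame of stand_mid between -0.056 and -0.05 m and y of cover_plate_mid in the frame of stand_mid between -0.005 and 0.005 m and x of stand_mid in the frame of cover_plate_mid between 0.006 and 0.06 m and x of cover_plate_mid in the frame of spacer_plate_mid between -0.0072 and -0.003 m and linear speed of each of mount_plate, spacer_plate, cover_plate below 0.02 m/s); the robot touches nothing.
It fails at once if a plate, the fingers or the arm are pressed on the stand, or a plate on another plate, with more than 30 N (contact force between any of mount_plate, spacer_plate, cover_plate, the fingers, the arm and stand above 30 N or contact force between any of spacer_plate, cover_plate and mount_plate above 30 N or contact force between cover_plate and spacer_plate above 30 N).
It fails at once if a plate is dropped (falls faster than 0.35 m/s, some 6 mm, out of the fingers) or tipped over ((angle between mount_plate_mid's own z axis and vertical above 0.6 rad or (contact force between the fingers and mount_plate below 0.05 N and linear speed of mount_plate above 0.35 m/s)) or (angle between spacer_plate_mid's own z axis and vertical above 0.6 rad or (contact force between the fingers and spacer_plate below 0.05 N and linear speed of spacer_plate above 0.35 m/s)) or (angle between cover_plate_mid's own z axis and vertical above 0.6 rad or (contact force between the fingers and cover_plate below 0.05 N and linear speed of cover_plate above 0.35 m/s))).
It fails at once if the screwdriver, phone, drill or lock body is pushed away (distance of any of screwdriver, phone, drill, lock_body from where it was at the start of the episode above 0.03 m).
It also fails if it takes over 72 s, if anything falls off the work surface, if the arm or the gripper's body presses on something with over 40 N, if the wrist force passes 120 N, or if a joint passes its speed limit or range.

## Robot

A 6-joint arm with a two-finger parallel gripper is mounted at the origin on the work surface. World frame = base frame: x ahead of the robot, y to its left, z up, the work surface at z = 0. Lengths are in m, angles in rad, forces in N, time in s.
With the tool pointing down it reaches from about 0.325 to 0.775 m from the base axis. Payload 5.5 kg.
Tool frame: the origin (TCP) lies midway between the tips of the shut fingers; the grasp point (between the pads) lies 19 mm behind it; z points along the fingers, x is the direction in which the jaws open and shut, and the axes are right-handed (so a half turn about z gives the same grasp; the last joint's range is limited). The gripper opens to 85 mm and grips with 20 to 120 N. Pads are 22 mm wide; open, the fingers measure 114 mm over their backs; the gripper's body (76 mm by 85 mm) begins 54 mm behind the grasp point. The pads swing forward as they close: fully open they stand 13 mm farther back than shut.
Start: joints at [-1.274, 0.091, 1.231, -0, 1.82, -0.057], TCP at [0.208, -0.563, 0.207] pointing down, gripper open.
Joint ranges: [-2.87, 2.87], [-0.86, 2.18], [0.17, 2.46], [-1.51, 4.65], [0.06, 2.69], [-2.65, 2.65]. Speed limits (rad/s): [2.57, 2.57, 3.01, 3.14, 3.14, 3.14].

## Interface

Orientations are given as a unit quaternion [w, x, y, z].
In Python, from plant import status, optics, ticket, search_frame, regions_of, spot_point gives the robot as it stands.
- The arm moves only by the shell command python3 -m jog 'ROWS' [FORCE]. ROWS is JSON, a list of rows, each a list of 3 entries, a list of its own where there are three numbers: the shift along the world's x, y, z in m, then the turn, a rotation vector about the world's x, y, z in rad, then the opening, from 0 (shut) to 1 (fully open). A call has 1 to 20 rows; each row shifts and turns the commanded pose from where the row before left it; what a row does not reach is not made up. A row lasts 1/8 s, in which the tool goes at most 62.5 mm and 10.7 degrees, less where a joint would pass 70% of its speed; a pose out of reach is approached as far as the arm can. A call with a gripper value outside its range is refused whole. The fingers move at their own pace and stop on an object; FORCE is the grip in N (left out, the last holds). Time passes only in rows, so rows that do not move let the fingers close. It gives the time, the measured TCP pose, the force and the opening at its end, in the units of the state.
- status.sense(): the state, without advancing time (a new reading comes with each control period).
- optics.camera(name): name is "side" or "top" or "wrist"; returns the picture (480x640x3 uint8, red, green, blue); there is no depth.
- optics.get_calibration(name): a dict with "vfov" (degrees; the focal length in pixels is half the picture's height over the tangent of half this angle, whatever the lens; pixels are square), "cx", "cy" (the principal point, pixels), "cam_to_world" (4x4, takes a point from camera to world coordinates). Camera axes: x right, y down, z forward; pixel columns grow to the right and rows downward; lengths in m; the calibration is good to about 2 mm. A picture is of the moment at which its call begins: read the wrist's pose just before it. get_calibration takes no time and is no camera call; for the wrist camera it gives the pose at the moment of the call.
- ticket.hand_in(): hands the job in, once; it reports no verdict.
Trained networks look in the newest picture that a camera, given by its name, has taken for a name from the list of things; names that differ only in an ending like _2 or _b are one class to them, and where a whole thing is asked for, a point or a joint stands for the part that bears it (a point fixed in the world has none). Each returns a list of dicts, best first, with "score" (0 to 1); they miss things now and then, are a little off and sometimes report something else, mostly with a low value. They report only what shows in the picture. A call takes as long as a camera call. They do not tell look-alikes from the thing itself.
- search_frame(camera, query): "location" ([x, y, z] in m, in the coordinates of the camera as it stood for that picture, good to about 4 mm: the middle of the surface that is visible of it).
- regions_of(camera, query): "pixels" (480x640 bool, what is visible of it).
- spot_point(camera, query): "location" ([x, y, z] in m, in the coordinates of the camera as it stood for that picture, good to about 4 mm: a listed point, or the origin of a listed thing).
The state is a dict: "time": time; "joints": joint angles; "qvel": joint speeds; "joint_torque": joint torques, N m; "eef_pos": TCP position; "tool_rot": TCP orientation; "wrist_force": force on the tool from outside, world axes, zero at the start; "torque": the same for the moment, N m; "opening": finger opening in m.
Only numpy, scipy, OpenCV 4.12 (cv2) and the standard library are available. Lean on these libraries where they do the work, as an engineer would, in place of code of your own. Each camera call takes 0.05 s, during which the arm holds its last target. There are 200 camera calls.

## Working session

There is one attempt and no reset: what is moved stays moved. The work goes in short steps, Python scripts to look and compute and a shell command to move; the robot and the scene stay as the last step left them, time stands still between calls to the robot, and variables do not carry over. Pictures are saved under pics/ and viewed, about 8 in all and at most 12, crops included, and the job is handed in when it is done.

```bash
ls; mkdir -p pics
cat > h.py <<'E'
import numpy as np, cv2
from plant import status, optics, ticket, search_frame, regions_of, spot_point
def snap(c,fn=None):
    im=optics.camera(c); T=optics.get_calibration(c)
    if fn: cv2.imwrite('pics/'+fn,im[:,:,::-1])
    return im,T
def w(T,p): 
    M=np.array(T['cam_to_world']); return M[:3,:3]@np.array(p)+M[:3,3]
def proj(T,P):
    M=np.array(T['cam_to_world']); p=M[:3,:3].T@(np.array(P)-M[:3,3]); f=240/np.tan(np.radians(T['vfov'])/2)
    return np.array([T['cx']+f*p[0]/p[2],T['cy']+f*p[1]/p[2]])
def ray(T,u,v):
    M=np.array(T['cam_to_world']); f=240/np.tan(np.radians(T['vfov'])/2)
    d=M[:3,:3]@np.array([(u-T['cx'])/f,(v-T['cy'])/f,1]); return M[:3,3],d/np.linalg.norm(d)
def atz(T,u,v,z):
    o,d=ray(T,u,v); return o+d*(z-o[2])/d[2]
E
python3 - <<'E'
from h import *
np.set_printoptions(precision=4,suppress=True)
print(status.sense())
ims=[]
for c in ['side','top','wrist']:
    im,T=snap(c,c+'0.png'); ims.append(im)
    print(c,T)
    for n in ['mount_plate_mid','spacer_plate_mid','cover_plate_mid','stand_mid','stand','rack']:
        for r in spot_point(c,n)[:3]:
            P=w(T,r['location']); print(c,n,round(r['score'],2),P,proj(T,P).round())
E
python3 -c "
import cv2,numpy as np
a=cv2.imread('pics/side0.png');b=cv2.imread('pics/top0.png')
cv2.imwrite('pics/s.png',a)"
```

```text
pics
{'time': 0.0, 'joints': array([-1.2737,  0.0918,  1.2319,  0.    ,  1.8198, -0.0567]), 'qvel': array([ 0.0001, -0.0002, -0.0002,  0.    ,  0.0006,  0.0002]), 'joint_torque': array([  0.002 , -45.8725, -41.8027,   0.    ,   0.0116,  -0.    ]), 'eef_pos': array([ 0.2078, -0.5625,  0.2057]), 'tool_rot': array([-0.0006,  0.8205, -0.5716, -0.0008]), 'wrist_force': array([ 0.1099, -0.4958,  0.7032]), 'torque': array([ 0.0208, -0.0246, -0.0492]), 'opening': 0.08560864678214775}
side {'vfov': 43.831658382164235, 'cx': 313.68033272323873, 'cy': 241.04291828323326, 'cam_to_world': array([[-0.9823, -0.1085,  0.1529,  0.451 ],
       [-0.1868,  0.4964, -0.8478,  0.9977],
       [ 0.0161, -0.8613, -0.5079,  0.7092],
       [ 0.    ,  0.    ,  0.    ,  1.    ]])}
side mount_plate_mid 0.87 [0.5182 0.2115 0.0602] [355. 337.]
side spacer_plate_mid 0.82 [0.5365 0.0621 0.0591] [356. 286.]
side spacer_plate_mid 0.78 [0.7176 0.1249 0.0616] [255. 292.]
side spacer_plate_mid 0.75 [0.6134 0.2314 0.0666] [298. 334.]
side cover_plate_mid 0.56 [0.5656 0.2299 0.0755] [326. 333.]
side stand_mid 0.71 [ 0.540
[... 513 characters left out ...]
67 0.0567] [301. 271.]
top spacer_plate_mid 0.57 [0.6171 0.2338 0.0659] [228. 235.]
top spacer_plate_mid 0.48 [0.7226 0.1279 0.0593] [277. 190.]
top cover_plate_mid 0.46 [0.5694 0.2223 0.076 ] [232. 256.]
top stand_mid 0.8 [ 0.5494 -0.218   0.183 ] [440. 272.]
top stand 0.89 [ 0.5471 -0.2209 -0.0032] [424. 271.]
top rack 0.63 [ 0.5718  0.2239 -0.0012] [237. 256.]
top rack 0.61 [ 0.5452 -0.2193  0.184 ] [441. 274.]
wrist {'vfov': 71.09222951749882, 'cx': 317.9745704807737, 'cy': 236.90412502509926, 'cam_to_world': array([[ 0.3469, -0.8927, -0.2876,  0.282 ],
       [-0.9379, -0.3295, -0.1085, -0.536 ],
       [ 0.002 ,  0.3074, -0.9516,  0.3746],
       [ 0.    ,  0.    ,  0.    ,  1.    ]])}
```

View pics/side0.png

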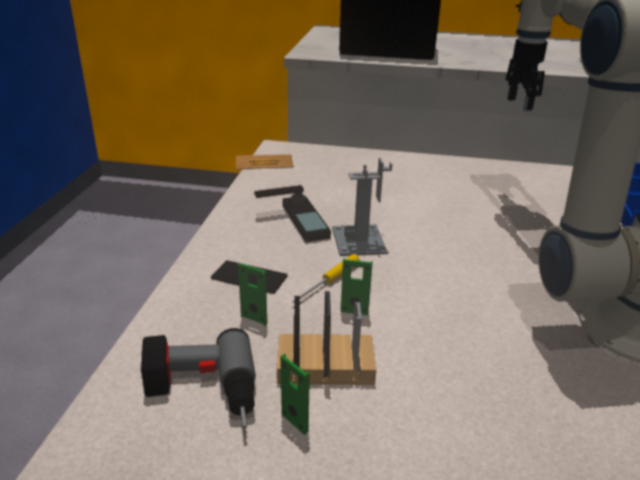

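View pics/top0.png

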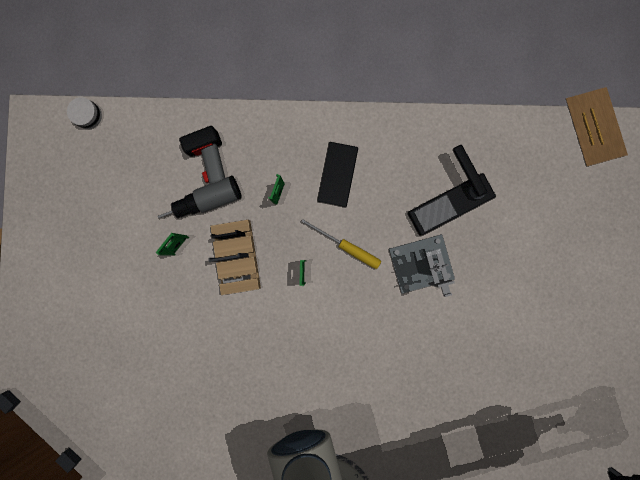

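The rack near (237,257) in the top view holds three dark or steel plates, and the three green ones at (172,245), (275,190) and (302,272) are look-alikes. The stand is near (435,270) with its hook toward the robot. I'll take a closer wrist look at the hook first.

```bash
python3 -m jog '[[[0.023,0.031,0.012],[0,0,-0.011],1],[[0.023,0.031,0.012],[0,0,-0.011],1],[[0.023,0.031,0.012],[0,0,-0.011],1],[[0.023,0.031,0.012],[0,0,-0.011],1],[[0.023,0.031,0.012],[0,0,-0.011],1],[[0.023,0.031,0.012],[0,0,-0.011],1],[[0.023,0.031,0.012],[0,0,-0.011],1],[[0.023,0.031,0.012],[0,0,-0.011],1],[[0.023,0.031,0.012],[0,0,-0.011],1],[[0.023,0.031,0.012],[0,0,-0.011],1],[[0,0,0],[0,0,0],1],[[0,0,0],[0,0,0],1]]'
python3 - <<'E'
from h import *
np.set_printoptions(precision=4,suppress=True)
print(status.sense()['joints'])
im,T=snap('wrist','w1.png'); print(T['cam_to_world'])
for n in ['stand_mid','stand']:
    for r in spot_point('wrist',n)[:3]:
        P=w(T,r['location']); print(n,round(r['score'],2),P,proj(T,P).round())
E
```

```text
time: 2.55
eef_pos: [0.4377, -0.2531, 0.3266]
tool_rot: [0.0, 0.788, -0.616, -0.0]
wrist_force: [0.5, -0.4, -1.2]
opening: 0.0851
[-0.5913 -0.1024  1.2081 -0.0005  2.0361  0.7352]
[[ 0.2412 -0.9235 -0.2984  0.5142]
 [-0.9705 -0.229  -0.0759 -0.2349]
 [ 0.0018  0.3079 -0.9514  0.494 ]
 [ 0.      0.      0.      1.    ]]
stand_mid 0.84 [ 0.5433 -0.2221  0.1863] [311.  89.]
stand 0.63 [ 0.5476 -0.2157  0.0008] [310. 100.]
```

View pics/w1.png

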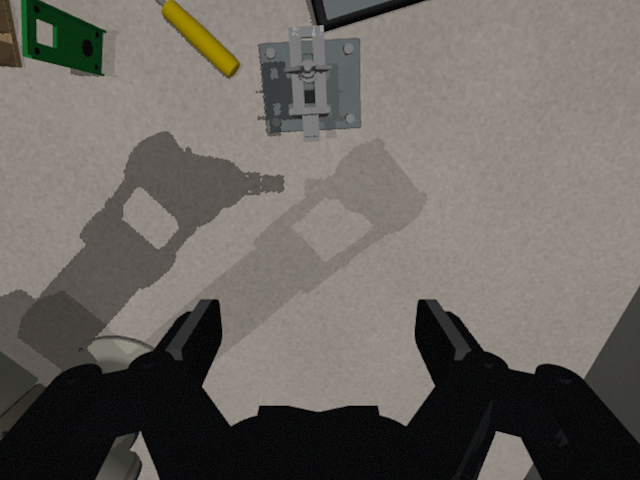

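The hook shows at about (311,115) with the lip at (311,133), and the stand is nearly square in this view. Next a closer look for precise fitting.

```bash
python3 -m jog '[[[0.03,0.004,-0.03],[0,0,0],1],[[0.03,0.004,-0.03],[0,0,0],1],[[0,0,0],[0,0,0],1],[[0,0,0],[0,0,0],1]]'
python3 - <<'E'
from h import *
np.set_printoptions(precision=4,suppress=True)
im,T=snap('wrist','w2.png'); np.save('w2T.npy',T,allow_pickle=True); print(T['cam_to_world'])
for n in ['stand_mid','stand']:
    for r in spot_point('wrist',n)[:1]:
        P=w(T,r['location']); print(n,round(r['score'],2),P,proj(T,P).round())
c=im[120:320,210:410,::-1]
cv2.imwrite('pics/w2c.png',cv2.resize(c,(800,800),interpolation=cv2.INTER_CUBIC)[0:600])
E
```

```text
time: 3.2
eef_pos: [0.4972, -0.2455, 0.2675]
tool_rot: [0.0, 0.788, -0.616, 0.0]
wrist_force: [-0.0, -0.5, 0.3]
opening: 0.0856
[[ 0.2408 -0.9242 -0.2963  0.5738]
 [-0.9706 -0.2282 -0.0769 -0.2269]
 [ 0.0034  0.3061 -0.952   0.4361]
 [ 0.      0.      0.      1.    ]]
stand_mid 0.87 [ 0.5438 -0.2205  0.1868] [299. 168.]
stand 0.88 [ 0.5478 -0.2158 -0.0003] [303. 148.]
```

View pics/w2c.png

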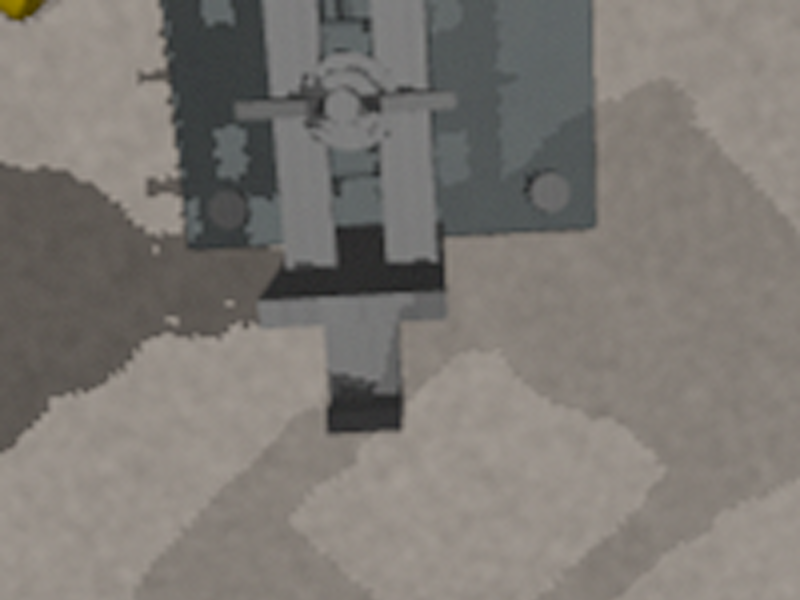

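Run:
```python
from h import *
np.set_printoptions(precision=4,suppress=True)
T=np.load('w2T.npy',allow_pickle=True).item()
px=lambda a,b:(210+a/4-.5+.125,120+b/4-.5+.125)
A,B=[atz(T,*px(*p),.203) for p in [(260,326),(446,317)]]
A2,B2=[atz(T,*px(*p),.203) for p in [(260,299),(446,293)]]
C,D=[atz(T,*px(*p),.195) for p in [(328,433),(403,431)]]
print(A,B,A2,B2,C,D,np.linalg.norm(A-B),np.linalg.norm(C-D))
for l,r in[(A,B),(A2,B2),(C,D)]:
    d=l-r; print('mid',(l+r)/2,'yaw',np.arctan2(-d[0],d[1]))
m=(A+B)/2; n=(C+D)/2; print('axis yaw',np.arctan2(m[1]-n[1],m[0]-n[0]),np.linalg.norm((m-n)[:2]))
# base-plate edges at z~? long line: left/right front corners
c=[atz(T,*px(*p),.008) for p in [(188,246),(596,228)]]; d=c[0]-c[1]; print(c,'yaw base',np.arctan2(-d[0],d[1]),np.linalg.norm(d))
# arms of bracket (right outer edge) z .2
e=[atz(T,*px(*p),.2) for p in [(428,20),(438,235)]]; d=e[0]-e[1]; print('yaw arm',np.arctan2(d[1],d[0]))
```

```text
[ 0.5196 -0.2096  0.203 ] [ 0.529  -0.2411  0.203 ] [ 0.5243 -0.2087  0.203 ] [ 0.5331 -0.24    0.203 ] [ 0.5008 -0.2255  0.195 ] [ 0.5046 -0.239   0.195 ] 0.032801579481968005 0.014021719222527027
mid [ 0.5243 -0.2254  0.203 ] yaw 0.29150978294146535
mid [ 0.5287 -0.2244  0.203 ] yaw 0.27506854528662145
mid [ 0.5027 -0.2323  0.195 ] yaw 0.2699417587095603
axis yaw 0.30975180008521186 0.022633597713195456
[array([ 0.494 , -0.1679,  0.008 ]), array([ 0.5306, -0.2921,  0.008 ])] yaw base 0.2865692716579682 0.12953359547247217
yaw arm 0.2909623681168851
```

Hook found: stop front centre (0.524,-0.225), yaw 0.287, widths 32.8 and 14.0 mm (given: 33 and 14). Now the rack.

```bash
python3 -m jog '[[[0,0.02,0.01],[0,0,-0.013],1],[[0.002,0.045,0.004],[0,0,-0.013],1],[[0.002,0.045,0.004],[0,0,-0.013],1],[[0.002,0.045,0.004],[0,0,-0.013],1],[[0.002,0.045,0.004],[0,0,-0.013],1],[[0.002,0.045,0.004],[0,0,-0.013],1],[[0.002,0.045,0.004],[0,0,-0.013],1],[[0.002,0.045,0.004],[0,0,-0.013],1],[[0.002,0.045,0.004],[0,0,-0.013],1],[[0.002,0.045,0.004],[0,0,-0.013],1],[[0.002,0.02,0.004],[0,0,-0.013],1],[[0,0,0],[0,0,0],1],[[0,0,0],[0,0,0],1]]'
python3 - <<'E'
from h import *
np.set_printoptions(precision=4,suppress=True)
im,T=snap('wrist','w3.png'); np.save('w3T.npy',T,allow_pickle=True); print(T['cam_to_world'])
for n in ['mount_plate_mid','spacer_plate_mid','cover_plate_mid','rack']:
    for r in spot_point('wrist',n)[:3]:
        P=w(T,r['location']); print(n,round(r['score'],2),P,proj(T,P).round())
c=im[0:300,120:520,::-1]
cv2.imwrite('pics/w3c.png',cv2.resize(c,(800,600),interpolation=cv2.INTER_CUBIC))
E
```

```text
time: 4.97
eef_pos: [0.5179, 0.1992, 0.3176]
tool_rot: [-0.0, 0.742, -0.671, 0.0]
wrist_force: [-0.1, 0.3, -0.4]
opening: 0.0855
[[ 0.1    -0.9473 -0.3043  0.5963]
 [-0.995  -0.0945 -0.0326  0.2065]
 [ 0.0021  0.3061 -0.952   0.4852]
 [ 0.      0.      0.      1.    ]]
mount_plate_mid 0.84 [0.518  0.2142 0.063 ] [305. 193.]
spacer_plate_mid 0.93 [0.5389 0.0636 0.0617] [425. 188.]
spacer_plate_mid 0.77 [0.7219 0.1268 0.0611] [401.  17.]
spacer_plate_mid 0.71 [0.6124 0.2272 0.0702] [301. 113.]
cover_plate_mid 0.79 [0.5638 0.2243 0.0725] [300. 156.]
cover_plate_mid 0.61 [0.6144 0.228  0.0704] [300. 111.]
rack 0.84 [0.5619 0.2228 0.0026] [303. 153.]
```

View pics/w3c.png

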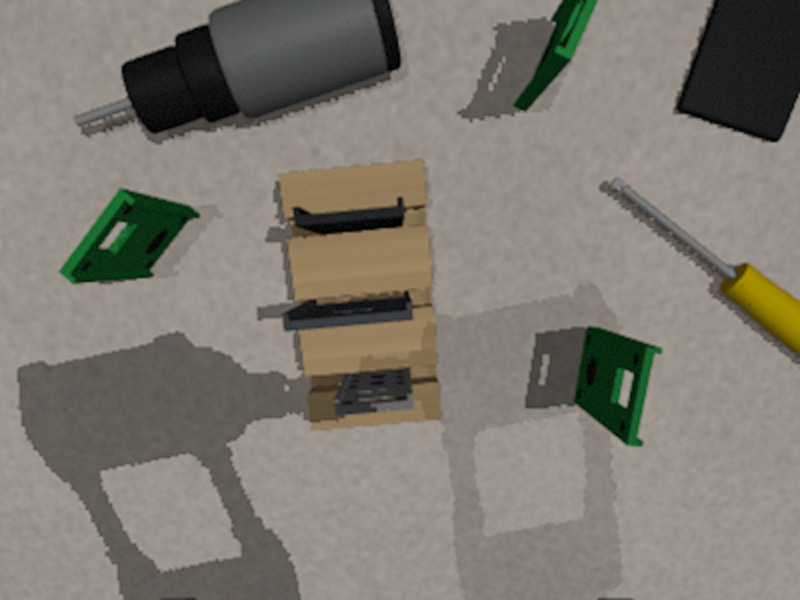

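All three stand fronts toward the robot, folds away: bright mounting plate at crop (373,405) (narrowest, holed), wide cover at (348,318) and black spacer at (350,225). The green ones at (130,240), (555,60) and (620,385) stand on the bench and are left alone.

Run:
```python
from h import *
np.set_printoptions(precision=4,suppress=True)
T=np.load('w3T.npy',allow_pickle=True).item()
px=lambda a,b:(120+a/2-.25,b/2-.25)
for n,z,p,q in [('mount',.118,(335,415),(414,409)),('cover',.138,(284,328),(414,318)),('spacer',.128,(294,233),(405,226)),('rack+x',.034,(280,175),(425,160)),('rack-x',.034,(311,428),(440,419))]:
    l,r=atz(T,*px(*p),z),atz(T,*px(*q),z); d=l-r
    print(n,(l+r)/2,'w',np.linalg.norm(d),'yaw',np.arctan2(-d[0],d[1]))
im=cv2.imread('pics/w3.png')
c=im[100:220,245:345]; cv2.imwrite('pics/w3d.png',cv2.resize(c,None,fx=5,fy=5,interpolation=cv2.INTER_CUBIC))
```

```text
mount [0.514  0.2097 0.118 ] w 0.04419962518028277 yaw 0.17691408099232758
cover [0.563  0.2266 0.138 ] w 0.06607722703952792 yaw 0.17502848734720017
spacer [0.6077 0.2305 0.128 ] w 0.05564207071947332 yaw 0.1593688997680151
rack+x [0.6466 0.2379 0.034 ] w 0.08974227706481457 yaw 0.1946808829213607
rack-x [0.4872 0.2091 0.034 ] w 0.08911576667472822 yaw 0.17099546779792757
```

View pics/w3d.png

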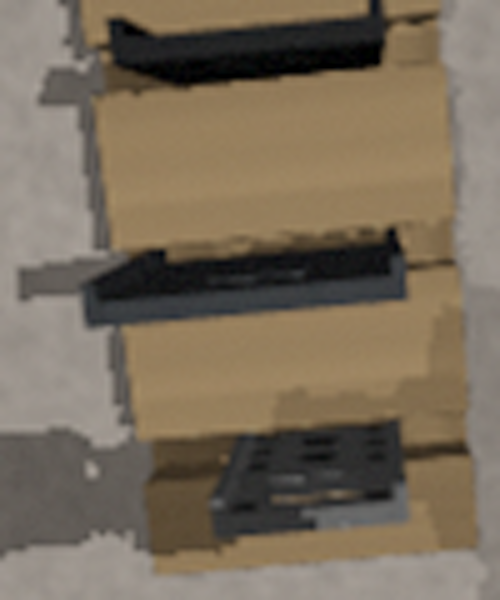

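```bash
python3 -m jog '[[[0.0005,0.0113,0],[0,0,0.071],1],[[0,0,-0.05],[0,0,0],1],[[0,0,-0.05],[0,0,0],1],[[0,0,-0.05],[0,0,0],1],[[0,0,-0.05],[0,0,0],1],[[0,0,-0.03],[0,0,0],1],[[0,0,-0.0096],[0,0,0],1],[[0,0,0],[0,0,0],1],[[0,0,0],[0,0,0],0],[[0,0,0],[0,0,0],0],[[0,0,0],[0,0,0],0],[[0,0,0],[0,0,0],0],[[0,0,0],[0,0,0],0],[[0,0,0],[0,0,0],0]]' 40
python3 - <<'E'
from h import *
im,T=snap('wrist','w4.png')
print(spot_point('wrist','mount_plate_mid')[:1], [w(T,r['location']) for r in spot_point('wrist','mount_plate_mid')[:1]])
im2,T2=snap('side')
c=im2[270:420,240:440,::-1]
b=np.zeros((480,800,3),np.uint8); b[:,:440]=im[:,100:540,::-1]; b[:270,440:]=cv2.resize(c,(360,270))
cv2.imwrite('pics/w4c.png',b)
E
```

```text
time: 6.98
eef_pos: [0.5192, 0.2118, 0.079]
tool_rot: [-0.001, 0.765, -0.644, 0.001]
wrist_force: [0.9, 0.2, 5.9]
opening: 0.0426
[{'location': [-0.0048, 0.0204, 0.2], 'score': 0.97}] [array([0.51669817, 0.21536941, 0.06260194])]
```

View pics/w4c.png

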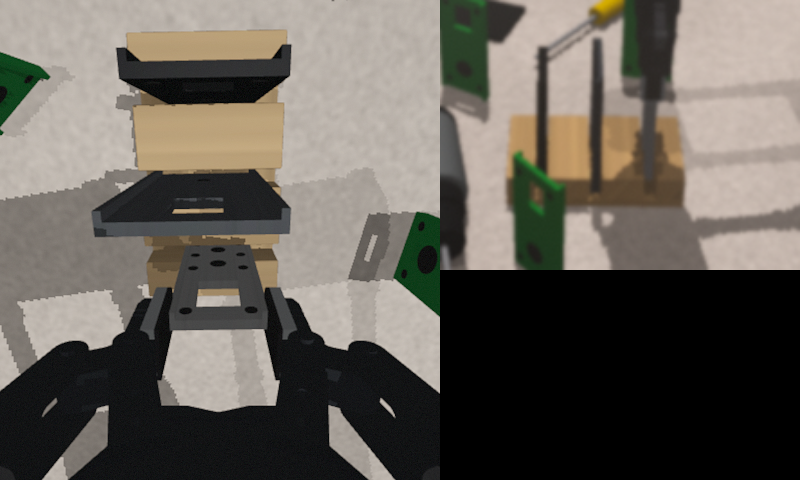

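```bash
python3 -m jog '[[[0,0,0.006],[0,0,0],0],[[0,0,0.015],[0,0,0],0],[[0,0,0.03],[0,0,0],0],[[0,0,0.04],[0,0,0],0],[[0,0,0.04],[0,0,0],0],[[0,0,0.04],[0,0,0],0],[[0,0,0],[0,0,0],0]]'
python3 -m jog '[[[-0.0038,-0.03,0],[0,0,0.0115],0],[[-0.0038,-0.045,0],[0,0,0.0115],0],[[-0.0038,-0.045,0],[0,0,0.0115],0],[[-0.0038,-0.045,0],[0,0,0.0115],0],[[-0.0038,-0.045,0],[0,0,0.0115],0],[[-0.0038,-0.045,0],[0,0,0.0115],0],[[-0.0038,-0.045,0],[0,0,0.0115],0],[[-0.0038,-0.045,0],[0,0,0.0115],0],[[-0.0038,-0.045,0],[0,0,0.0115],0],[[-0.0038,-0.03,0],[0,0,0.0115],0],[[0,-0.03,0],[0,0,0],0],[[0,0,0],[0,0,0],0],[[0,0,0],[0,0,0],0]]'
python3 - <<'E'
from h import *
np.set_printoptions(precision=4,suppress=True)
im,T=snap('wrist','w5.png')
M=np.array(T['cam_to_world']); q=status.sense()
for n in ['mount_plate_mid','stand_mid']:
    print(n,[(r['score'],w(T,r['location'])) for r in spot_point('wrist',n)[:1]])
cv2.imwrite('pics/w5c.png',im[:,:,::-1])
E
```

```text
time: 8.05
eef_pos: [0.5195, 0.2118, 0.2534]
tool_rot: [-0.003, 0.765, -0.644, 0.002]
wrist_force: [-0.5, 0.3, -1.1]
opening: 0.0424
time: 9.68
eef_pos: [0.4801, -0.2379, 0.2473]
tool_rot: [-0.0, 0.801, -0.599, -0.001]
wrist_force: [0.1, -0.9, -1.5]
opening: 0.043
mount_plate_mid [(0.73, array([ 0.4805, -0.2344,  0.2308]))]
stand_mid [(0.72, array([ 0.5424, -0.2166,  0.1862]))]
```

View pics/w5c.png

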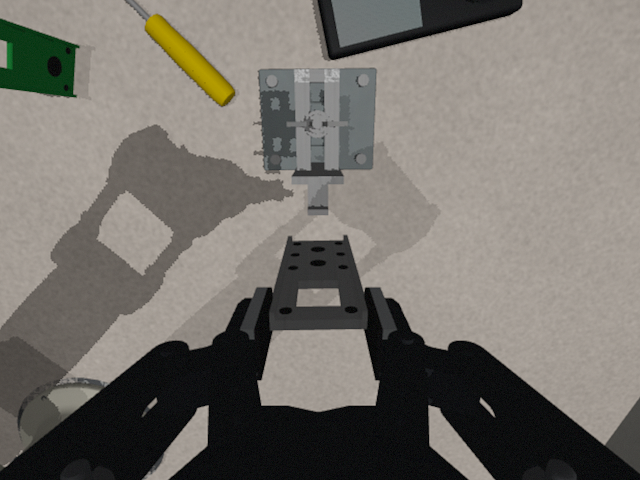

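Run:
```python
from h import *
im=cv2.imread('pics/w5.png').astype(int)
for v in (180,195,210): print(v,[tuple(x) for x in im[v,286:350:1].sum(1).reshape(-1,8)])
print(318,im[318,262:284].sum(1),im[318,358:380].sum(1)); print(326,im[326,262:284].sum(1),im[326,358:380].sum(1))
print(im[296,290:348].sum(1))
```

```text
180 [(np.int64(475), np.int64(471), np.int64(464), np.int64(473), np.int64(482), np.int64(448), np.int64(399), np.int64(400)), (np.int64(400), np.int64(406), np.int64(408), np.int64(395), np.int64(394), np.int64(391), np.int64(395), np.int64(403)), (np.int64(405), np.int64(405), np.int64(395), np.int64(394), np.int64(399), np.int64(398), np.int64(405), np.int64(411)), (np.int64(412), np.int64(411), np.int64(412), np.int64(415), np.int64(410), np.int64(411), np.int64(410), np.int64(407)), (np.int64(404), np.int64(402), np.int64(395), np.int64(402), np.int64(410), np.int64(409), np.int64(411), np.int64(405)), (np.int64(401), np.int64(403), np.int64(405), np.int64(402), np.int64(372), np.int64(338), np.int64(339), np.int64(336)), (np.int64(335), np.int64(339), np.int64(345), np.int64(345), np.int64(349), np.int64(350), np.int64(350), np.int64(345)), (np.int64(335), np.int64(367), np.int64(410), np.int64(425), np.int64(418), np.int64(424), np.int64(430), np.int64(433))]
195 [(np.int64(313), np.int64(307), np.int64(301), np.int64(289), np.int64(290), np.int64(287), np.int64(283), np.int64
[... 1751 characters left out ...]
 np.int64(424), np.int64(423), np.int64(420), np.int64(422), np.int64(426), np.int64(428))]
318 [ 22  37  43  22  26  22  34 135 187 176 178 177 174 154 162 157 150 151
 154 155 149 145] [154 157 149 154 164 177 181 170 182 126  33  27  12  33  25  40  37  33
  43  18  38 131]
326 [ 46  35  26  20  38  35  28 111 165 181 183 176 175 175 181 180 173 173
 171 171 176 172] [173 171 168 170 173 171 171 178 159  80   1  14  21  32  21  32  43  24
  32  31  19  32]
[154 163 153 158 154 146 127 326 425 426 411 400 397 406 410 419 418 419
 417 412 405 406 407 409 404 404 400 406 411 413 415 418 421 422 422 422
 423 427 426 416 414 410 410 405 411 411 450 481 468 346 135 158 154 163
 158 161 162 164]
```

```bash
python3 -m jog '[[[0,0.0005,-0.035],[0,0,0],0],[[0,0,-0.035],[0,0,0],0],[[0,0,-0.0033],[0,0,0],0],[[0,0,0],[0,0,0],0],[[0.0096,0.0028,0],[0,0,0],0],[[0.0096,0.0028,0],[0,0,0],0],[[0.0096,0.0028,0],[0,0,0],0],[[0.0038,0.0011,0],[0,0,0],0],[[0,0,0],[0,0,0],0],[[0,0,0],[0,0,0],0]]' 30
python3 - <<'E'
from h import *
im,T=snap('wrist','w6.png'); im2,T2=snap('side')
b=np.zeros((480,800,3),np.uint8); b[:,:440]=im[:,100:540,::-1]; b[:300,440:]=cv2.resize(im2[140:240,320:440,::-1],(360,300),interpolation=cv2.INTER_CUBIC)
cv2.imwrite('pics/w6c.png',b)
E
```

```text
time: 11.08
eef_pos: [0.5128, -0.2286, 0.1749]
tool_rot: [0.0, 0.801, -0.599, -0.0]
wrist_force: [-0.1, -0.1, -2.7]
opening: 0.0427
```

View pics/w6c.png

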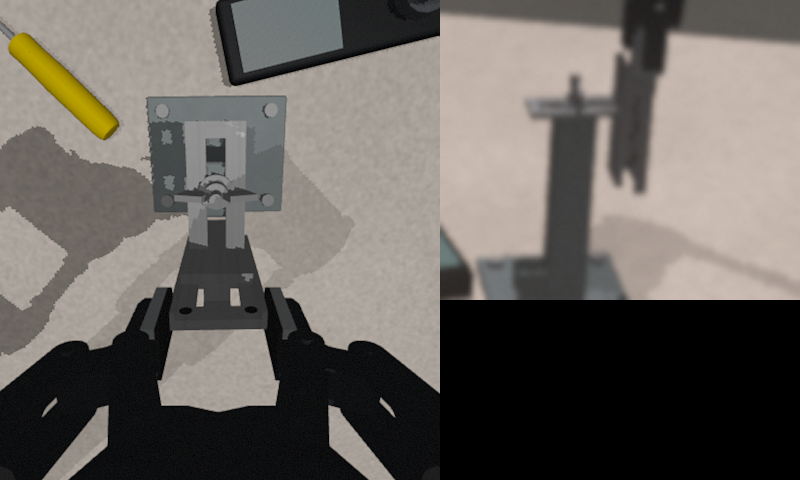

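The lip and arm are through the window, centred (composite about (218,298)), with no contact force. I'll advance gently.

```bash
python3 -m jog '[[[0.0019,0.0006,0],[0,0,0],0],[[0.0019,0.0006,0],[0,0,0],0],[[0.0019,0.0006,0],[0,0,0],0],[[0.001,0.0003,0],[0,0,0],0],[[0,0,0],[0,0,0],0]]'
python3 -m jog '[[[0.001,0.0003,0],[0,0,0],0],[[0.001,0.0003,0],[0,0,0],0],[[0,0,0],[0,0,0],0]]'
python3 -m jog '[[[0.001,0.0003,0],[0,0,0],0],[[0,0,0],[0,0,0],0]]'
```

```text
time: 11.8
eef_pos: [0.5197, -0.2264, 0.1749]
tool_rot: [0.0, 0.801, -0.599, -0.0]
wrist_force: [-0.2, -0.7, -1.5]
opening: 0.0428
time: 12.18
eef_pos: [0.5217, -0.2258, 0.1749]
tool_rot: [-0.0, 0.801, -0.599, -0.0]
wrist_force: [0.4, 0.2, -0.1]
opening: 0.0427
time: 12.42
eef_pos: [0.5227, -0.2255, 0.175]
tool_rot: [0.0, 0.801, -0.599, 0.0]
wrist_force: [0.3, -0.3, -2.3]
opening: 0.0429
```

```bash
for i in 1 2 3; do python3 -m jog '[[[0.001,0.0003,0],[0,0,0],0],[[0,0,0],[0,0,0],0]]' | grep -E 'eef|wrist_f'; done
```

```text
eef_pos: [0.5237, -0.2252, 0.1749]
wrist_force: [0.1, 0.5, -1.1]
eef_pos: [0.5241, -0.2251, 0.1749]
wrist_force: [-3.5, -0.2, -0.2]
eef_pos: [0.5242, -0.2251, 0.175]
wrist_force: [-7.9, -0.9, 0.3]
```

Contact came where the skin should meet the stop, about 4 mm past where the folds would have caught. I'll ease off and lower.

```bash
python3 -m jog '[[[-0.0019,-0.0006,0],[0,0,0],0],[[0,0,-0.004],[0,0,0],0],[[0,0,-0.004],[0,0,0],0],[[0,0,-0.003],[0,0,0],0],[[0,0,-0.002],[0,0,0],0],[[0,0,0],[0,0,0],0]]' | grep -E 'eef|wrist_f'
for i in 1 2 3 4; do python3 -m jog '[[[0,0,-0.001],[0,0,0],0],[[0,0,0],[0,0,0],0]]' | grep -E 'eef|wrist_f'; done
```

```text
eef_pos: [0.5238, -0.2251, 0.1616]
wrist_force: [-0.9, 0.1, -1.9]
eef_pos: [0.5238, -0.2252, 0.161]
wrist_force: [0.4, -0.1, -1.0]
eef_pos: [0.5237, -0.2252, 0.1599]
wrist_force: [0.2, -0.2, -1.7]
eef_pos: [0.5237, -0.2252, 0.1589]
wrist_force: [0.2, -0.3, -1.7]
eef_pos: [0.5238, -0.2252, 0.158]
wrist_force: [-0.4, 0.4, -1.1]
```

```bash
for i in 1 2 3; do python3 -m jog '[[[0,0,-0.0007],[0,0,0],0],[[0,0,0],[0,0,0],0]]' | grep -E 'eef|wrist_f'; done
```

```text
eef_pos: [0.5239, -0.2253, 0.158]
wrist_force: [-0.8, 0.3, 3.4]
eef_pos: [0.5239, -0.2253, 0.1579]
wrist_force: [-1.5, 0.9, 5.6]
eef_pos: [0.524, -0.2253, 0.1579]
wrist_force: [-2.2, 2.8, 8.1]
```

```bash
python3 -m jog '[[[0,0,0.0014],[0,0,0],0],[[0,0,0],[0,0,0],0.58],[[0,0,0],[0,0,0],0.65],[[0,0,0],[0,0,0],0.8],[[0,0,0],[0,0,0],0.8]]' 20
python3 - <<'E'
from h import *
im,T=snap('wrist','w7.png'); im2,T2=snap('side')
for c,TT in [('wrist',T),('side',T2)]: print([(r['score'],w(TT,r['location'])) for r in spot_point(c,'mount_plate_mid')[:2]])
b=np.zeros((480,800,3),np.uint8); b[:,:440]=im[:,100:540,::-1]; b[:300,440:]=cv2.resize(im2[140:240,320:440,::-1],(360,300),interpolation=cv2.INTER_CUBIC)
cv2.imwrite('pics/w7c.png',b)
E
```

```text
time: 16.3
eef_pos: [0.5238, -0.2252, 0.157]
tool_rot: [0.0, 0.801, -0.599, -0.0]
wrist_force: [-0.9, -0.2, 0.2]
opening: 0.0682
[]
[(0.73, array([ 0.52450992, -0.22458611,  0.14067032])), (0.4, array([0.70659915, 0.28082474, 0.00080481]))]
```

View pics/w7c.png

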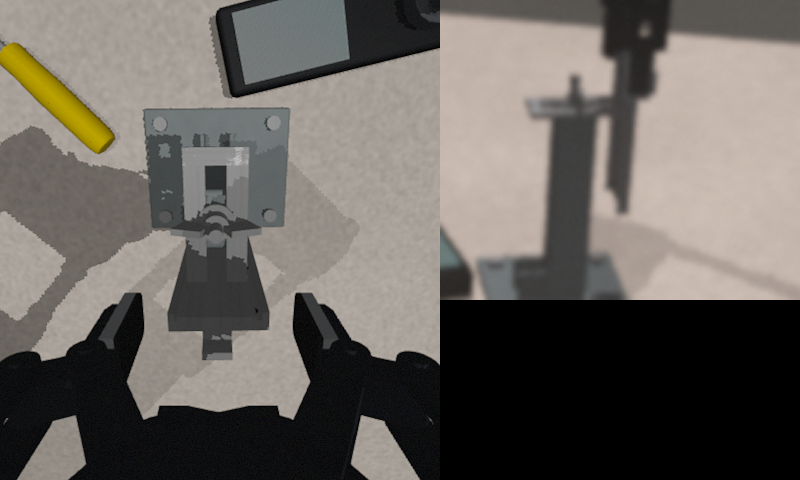

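Mounting plate hangs: bottom down, lip in front at (217,345), fingers clear. Next the spacer.

```bash
python3 -m jog '[[[0,0,0.02],[0,0,0],0.8],[[0,0,0.04],[0,0,0],0.8],[[0,0,0.04],[0,0,0],1],[[0.0085,0.0415,0],[0,0,-0.0105],1],[[0.0085,0.0415,0],[0,0,-0.0105],1],[[0.0085,0.0415,0],[0,0,-0.0105],1],[[0.0085,0.0415,0],[0,0,-0.0105],1],[[0.0085,0.0415,0],[0,0,-0.0105],1],[[0.0085,0.0415,0],[0,0,-0.0105],1],[[0.0085,0.0415,0],[0,0,-0.0105],1],[[0.0085,0.0415,0],[0,0,-0.0105],1],[[0.0085,0.0415,0],[0,0,-0.0105],1],[[0.0085,0.0415,0],[0,0,-0.0105],1],[[0.008,0.042,0],[0,0,-0.01],1],[[0,0,0],[0,0,0],1]]'
python3 - <<'E'
from h import *
im,T=snap('wrist','w8.png'); np.save('w8T.npy',T,allow_pickle=True)
for n in ['spacer_plate_mid','cover_plate_mid']: print([(r['score'],w(T,r['location']),proj(T,w(T,r['location']))) for r in spot_point('wrist',n)[:2]])
cv2.imwrite('pics/w8c.png',im[100:480,100:540,::-1])
E
```

```text
time: 18.38
eef_pos: [0.6166, 0.2347, 0.2577]
tool_rot: [-0.0, 0.766, -0.642, -0.0]
wrist_force: [1.2, 0.3, -0.9]
opening: 0.0856
[(0.84, array([0.58654862, 0.35980554, 0.06292109]), array([199.19992762, 210.87132659])), (0.57, array([0.53873095, 0.06146617, 0.06050815]), array([445.84384707, 290.34203166]))]
[(0.74, array([0.56516023, 0.22516908, 0.0733101 ]), array([315.73884489, 251.74934296]))]
```

View pics/w8c.png

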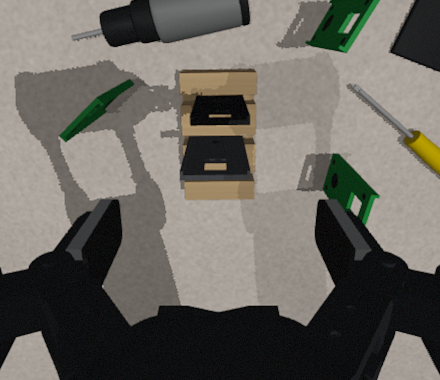

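The rack shows the spacer at crop (220,118) and the cover at (215,180); the mounting slot is empty.

Run:
```python
from h import *
T=np.load('w8T.npy',allow_pickle=True).item(); im=cv2.imread('pics/w8.png').astype(int).sum(2)
for cn,c0,r0,r1 in [('sp',320,190,235),('sp',300,190,235),('cov',315,240,290)]: print(cn,r0,im[r0:r1,c0])
for v in (220,222,274,276): print(v,'L',im[v,276:298],'R',im[v,342:358])
for n,z,p,q in [('cover',.138,(281,280.5),(351,278)),('spacer',.128,(290,224),(350,222))]:
    l,r=atz(T,*p,z),atz(T,*q,z); d=l-r
    print(n,(l+r)/2,np.linalg.norm(d),np.arctan2(-d[0],d[1]))
```

```text
sp 190 [349 346 350 362 305 159   6  28  50  30  33  28  11  17  27  23  42  50
  28  25  29  29  29  39 187 390 348 152   3  35  49  27  36  26   7 382
 442 419 408 408 409 412 414 412 429]
sp 190 [347 353 312 289 251 142  41  32  31  27  24  17  42  31  30   8  52  34
  29  34  46  23  12  28  48  23  39  42  20  32  16  32  31  13   6 291
 416 424 414 409 407 411 417 414 425]
cov 240 [ 65  40  37  65  83  71  81  74  67  77  78  83  82  77  76  71  83  76
 107 121 108  80  73 304 417 424 411 411 419 342 164  65  74  75 109 177
 197 200 204 188 177 305 403 416 411 408 402 397 399 396]
220 L [421 310 322 317 305 366 413 413 415 414 413 416 426 356 163  12  21  16
  18  18  28  51] R [ 76  66  58  75  74  65  80 114 308 376 368 365 366 362 401 435]
222 L [514 434 312 321 309 384 428 421 418 415 416 421 428 356 169  22  38  36
  40  41  35  30] R [ 70  78  84  80  75  80  71 112 313 382 379 373 372 367 395 426]
274 L [503 498 505 409 212 204 176  93  61  64  65  79  69  71  70  59  73  68
  89  95  97  98] R [131 126 131 126 117 159 175 174 166 148 268 410 446 456 481 490]
276 L [500 498 505 422 229 192 194 193 199 205 206 207 212 209 208 208 203 206
 206 211 205 199] R [178 173 169 171 167 169 172 174 174 165 180 366 444 444 443 476]
cover [0.56183948 0.22410015 0.138     ] 0.06571501859099854 0.21259695812215276
spacer [0.61363515 0.22942663 0.128     ] 0.055169364060887 0.20846327027089986
```

```bash
python3 -m jog '[[[0.0014,-0.0045,-0.02],[0,0,0],1],[[0,0,-0.05],[0,0,0],1],[[0,0,-0.05],[0,0,0],1],[[0,0,-0.035],[0,0,0],1],[[0,0,-0.0167],[0,0,0],1],[[0,0,0],[0,0,0],1],[[0,0,0],[0,0,0],0],[[0,0,0],[0,0,0],0],[[0,0,0],[0,0,0],0],[[0,0,0],[0,0,0],0],[[0,0,0],[0,0,0],0]]' 40
python3 -m jog '[[[0,0,0.004],[0,0,0],0],[[0,0,0.012],[0,0,0],0],[[0,0,0],[0,0,0],0]]'
```

```text
time: 19.9
eef_pos: [0.6194, 0.2278, 0.0886]
tool_rot: [-0.002, 0.765, -0.644, 0.001]
wrist_force: [0.0, -0.1, 7.7]
opening: 0.0537
time: 20.27
eef_pos: [0.6188, 0.2274, 0.1031]
tool_rot: [-0.001, 0.765, -0.644, 0.001]
wrist_force: [0.2, 0.6, -0.8]
opening: 0.054
```

```bash
python3 -m jog '[[[0,0,0.04],[0,0,0],0],[[0,0,0.05],[0,0,0],0],[[0,0,0.05],[0,0,0],0],[[0,0,0.047],[0,0,0],0],[[-0.022,-0.04,0],[0,0,0.0097],0],[[-0.022,-0.04,0],[0,0,0.0097],0],[[-0.022,-0.04,0],[0,0,0.0097],0],[[-0.022,-0.04,0],[0,0,0.0097],0],[[-0.022,-0.04,0],[0,0,0.0097],0],[[-0.022,-0.04,0],[0,0,0.0097],0],[[-0.022,-0.04,0],[0,0,0.0097],0],[[0.0026,-0.0372,0],[0,0,0.0097],0],[[0.0026,-0.0372,0],[0,0,0.0097],0],[[0.0026,-0.0372,0],[0,0,0.0097],0],[[0.0026,-0.0372,0],[0,0,0.0097],0],[[0.0026,-0.0372,0],[0,0,0.0097],0],[[0,0,-0.02],[0,0,0],0],[[0,0,-0.02],[0,0,0],0],[[0,0,0],[0,0,0],0],[[0,0,0],[0,0,0],0]]'
python3 - <<'E'
from h import *
im,T=snap('wrist','w9.png'); im=im[:,:,::-1].astype(int).sum(2)
# edges: print gradient columns on some rows
for v in range(150,345,8):
    g=np.abs(im[v,2:]-im[v,:-2]); c=[i+1 for i in range(230,410) if g[i]>90 and g[i]==g[i-2:i+3].max()]
    print(v,c)
E
```

```text
time: 22.78
eef_pos: [0.4773, -0.2387, 0.2495]
tool_rot: [-0.0, 0.801, -0.598, 0.0]
wrist_force: [0.4, 0.2, -1.5]
opening: 0.0536
150 [251, 262, 296, 311, 324, 339, 372]
158 [263, 296, 310, 324, 338, 356, 372]
166 [237, 263, 268, 280, 289, 348, 371]
174 [245, 289, 344, 348]
182 [285]
190 [286, 291, 295]
198 [286]
206 [245]
214 [237]
222 []
230 []
238 [274, 278, 333, 342, 348]
246 [272, 351]
254 [270, 355]
262 [268, 358]
270 [266, 362]
278 [264, 365]
286 [262, 369]
294 [241, 252, 261, 295, 336, 373, 376, 384, 395]
302 [237, 249, 294, 337, 387, 399, 407]
310 [233, 246, 294, 339, 390, 404]
318 [243, 393, 407]
326 [240, 397]
334 [237, 324, 330, 338, 344, 377, 399]
342 [232, 257, 379, 398, 404]
```

View pics/w9.png

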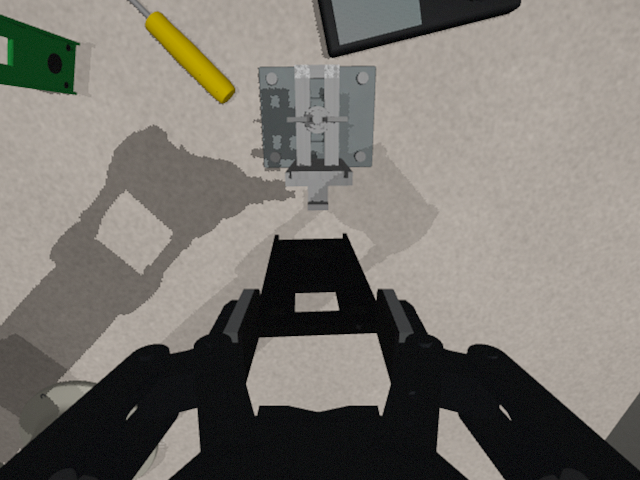

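The spacer is tilted in-plane in the grip: its sides converge at about (300,133), against the nadir at (317,128), so ≈0.05 rad. I'll turn it upright and re-measure.

```bash
python3 -m jog '[[[0,0,0],[-0.023,-0.0068,0],0],[[0,0,0],[-0.023,-0.0068,0],0],[[0,0,0],[0,0,0],0],[[0,0,0],[0,0,0],0]]'
cat > edges.py <<'E'
from h import *
import sys
fn,rows,c0,c1=sys.argv[1],eval(sys.argv[2]),int(sys.argv[3]),int(sys.argv[4])
im,T=snap('wrist',fn); g0=im.astype(int).sum(2)
M=np.array(T['cam_to_world']); d=M[:3,:3].T@[0,0,-1]; f=240/np.tan(np.radians(T['vfov'])/2)
print('nadir',T['cx']+f*d[0]/d[2],T['cy']+f*d[1]/d[2],'cam',M[:3,3])
for v in rows:
    g=np.abs(g0[v,2:]-g0[v,:-2]); print(v,[i+1 for i in range(c0,c1) if g[i]>90 and g[i]==g[i-2:i+3].max()])
E
python3 edges.py w10.png 'list(range(160,240,4))+list(range(240,345,8))' 250 400
```

```text
time: 23.32
eef_pos: [0.4772, -0.2386, 0.2488]
tool_rot: [0.014, 0.801, -0.598, 0.019]
wrist_force: [0.6, -1.0, -2.2]
opening: 0.054
nadir 300.3248775759625 128.45306587350322 cam [ 0.55060732 -0.20898668  0.41611562]
160 [253, 258, 271, 286, 291, 305, 319, 333, 336, 348, 362, 363]
164 [252, 257, 270, 285, 291, 299, 306, 319, 326, 330, 333, 341, 362]
168 [254, 270, 283, 345]
172 [281, 288, 340, 344, 349]
176 [285, 288, 340, 344]
180 [256, 259, 262, 266]
184 [271]
188 [272, 303]
192 [288, 303]
196 []
200 [252, 259, 262, 271, 309, 319]
204 [303, 324]
208 []
212 []
216 []
220 []
224 []
228 []
232 []
236 [274, 278, 342, 347]
240 [273, 349]
248 [271, 352]
256 [269, 356]
264 [267, 359]
272 [266, 363]
280 [264, 366]
288 [262, 370, 377]
296 [252, 295, 336, 373, 376, 385, 396]
304 [295, 338, 388]
312 [294, 391]
320 [394]
328 [397]
336 [271, 278, 285, 291, 377, 399]
344 [257, 380]
```

```bash
cat > lat.py <<'E'
from h import *
S=np.array([.5243,-.2254,0]); u=np.array([.959,.283,0]); v=np.array([-.283,.959,0])
def lat(T,c,r,z):
    P=atz(T,c,r,z)-S; return round(1e3*P@u,1),round(1e3*P@v,2)
E
python3 - <<'E'
from lat import *
T=optics.get_calibration('wrist')
print('win lower',lat(T,315.5,296,.2482),'upper',lat(T,316.4,311,.2762),'bottom edge',lat(T,310.8,238,.1682))
print('lip',lat(T,313.5,204,.195),'mount top',lat(T,(283+345)/2,168,.197),lat(T,(281+349)/2,172,.197))
for c in ((295,296),(336,296)): print(lat(T,*c,.2482))
E
```

```text
win lower (np.float64(-59.0), np.float64(1.11)) upper (np.float64(-52.1), np.float64(1.89)) bottom edge (np.float64(-51.1), np.float64(1.33))
lip (np.float64(-18.3), np.float64(0.16)) mount top (np.float64(5.7), np.float64(-0.15)) (np.float64(3.1), np.float64(-0.79))
(np.float64(-58.7), np.float64(12.51))
(np.float64(-59.3), np.float64(-10.36))
```

```bash
python3 -m jog '[[[0.0004,-0.0013,-0.03],[0,0,0],0],[[0,0,-0.035],[0,0,0],0],[[0,0,-0.0102],[0,0,0],0],[[0,0,0],[0,0,0],0],[[0.0096,0.0028,0],[0,0,0],0],[[0.0096,0.0028,0],[0,0,0],0],[[0.0077,0.0023,0],[0,0,0],0],[[0.0048,0.0014,0],[0,0,0],0],[[0,0,0],[0,0,0],0],[[0,0,0],[0,0,0],0]]' 30
python3 edges.py w11.png 'list(range(200,320,6))' 230 410
python3 - <<'E'
from h import *
im=cv2.imread('pics/w11.png'); im2,_=snap('side')
b=np.zeros((480,800,3),np.uint8); b[:,:440]=im[:,100:540]; b[:300,440:]=cv2.resize(im2[140:240,320:440,::-1],(360,300),interpolation=cv2.INTER_CUBIC)
cv2.imwrite('pics/w11c.png',b)
E
```

```text
time: 24.62
eef_pos: [0.5091, -0.2308, 0.1733]
tool_rot: [0.014, 0.801, -0.598, 0.019]
wrist_force: [-0.6, -0.2, -1.6]
opening: 0.0533
nadir 300.328567275899 128.3746230922355 cam [ 0.58258268 -0.20116372  0.34084411]
200 [243, 284, 324, 355, 372]
206 [243, 285, 323, 371]
212 [285, 304, 308, 322]
218 [261, 281, 285, 304, 323, 344]
224 [237, 279, 285, 305, 323, 342, 347]
230 [232, 278, 286, 305, 323, 342, 349]
236 [274, 286, 305, 323, 342, 352]
242 [273, 286, 289, 297, 305, 326, 355]
248 [271, 358]
254 [270, 361]
260 [268, 364]
266 [267, 354, 359, 365]
272 [266, 270, 305, 309, 313, 322, 327, 332, 340, 357, 365]
278 [264, 271, 366]
284 [263, 302, 329, 368]
290 [243, 254, 259, 302, 329, 371, 377, 382, 394]
296 [240, 251, 294, 302, 329, 336, 373, 376, 384, 396]
302 [237, 249, 295, 302, 330, 337, 387, 399, 408]
308 [234, 247, 294, 302, 331, 339, 389, 402]
314 [231, 244, 392, 405]
```

The picture limit is reached, so I'll go on by numbers. On row 302 the window edges are at 295 and 337 and the lip's at 302 and 330, so it is centred.

```bash
python3 -m jog '[[[0.0019,0.0006,0],[0,0,0],0],[[0.0014,0.0004,0],[0,0,0],0],[[0,0,0],[0,0,0],0]]'| grep -E 'eef|wrist_f'
for i in 1 2 3 4 5 6; do python3 -m jog '[[[0.001,0.0003,0],[0,0,0],0],[[0,0,0],[0,0,0],0]]' | grep -E 'eef|wrist_f'; done
```

```text
eef_pos: [0.5126, -0.2297, 0.1733]
wrist_force: [-0.1, -0.0, -1.5]
eef_pos: [0.5136, -0.2294, 0.1733]
wrist_force: [-0.4, -0.2, -1.1]
eef_pos: [0.5146, -0.2292, 0.1734]
wrist_force: [0.1, -0.2, -2.1]
eef_pos: [0.5156, -0.2288, 0.1733]
wrist_force: [0.3, -0.4, -2.1]
eef_pos: [0.5166, -0.2285, 0.1734]
wrist_force: [-0.2, -0.8, -1.4]
eef_pos: [0.5176, -0.2282, 0.1734]
wrist_force: [-0.4, 0.1, -1.3]
eef_pos: [0.5186, -0.2279, 0.1734]
wrist_force: [0.3, -0.5, -1.5]
```

```bash
for i in 1 2 3; do python3 -m jog '[[[0.001,0.0003,0],[0,0,0],0],[[0,0,0],[0,0,0],0]]' | grep -E 'eef|wrist_f'; done
```

```text
eef_pos: [0.5196, -0.2276, 0.1733]
wrist_force: [0.2, -0.4, -2.2]
eef_pos: [0.5206, -0.2273, 0.1733]
wrist_force: [-0.1, -0.3, -1.4]
eef_pos: [0.5215, -0.2271, 0.1734]
wrist_force: [-0.9, -1.0, -1.2]
```

```bash
for i in 1 2; do python3 -m jog '[[[0.0007,0.0002,0],[0,0,0],0],[[0,0,0],[0,0,0],0]]' | grep -E 'eef|wrist_f'; done
```

```text
eef_pos: [0.5216, -0.2271, 0.1734]
wrist_force: [-5.6, -0.5, -0.2]
eef_pos: [0.5218, -0.227, 0.1734]
wrist_force: [-6.7, -1.5, 0.5]
```

```bash
python3 -m jog '[[[-0.0017,-0.0005,0],[0,0,0],0],[[0,0,-0.004],[0,0,0],0],[[0,0,-0.004],[0,0,0],0],[[0,0,-0.003],[0,0,0],0],[[0,0,-0.0015],[0,0,0],0],[[0,0,0],[0,0,0],0]]' | grep -E 'eef|wrist_f'
for i in 1 2 3; do python3 -m jog '[[[0,0,-0.001],[0,0,0],0],[[0,0,0],[0,0,0],0]]' | grep -E 'eef|wrist_f'; done
python3 edges.py w12.png 'list(range(240,350,6))' 230 410
```

```text
eef_pos: [0.5213, -0.227, 0.1604]
wrist_force: [-0.3, -0.4, -2.2]
eef_pos: [0.5214, -0.2271, 0.1598]
wrist_force: [-1.5, -0.3, -1.5]
eef_pos: [0.5214, -0.2271, 0.1588]
wrist_force: [0.2, -0.5, -2.6]
eef_pos: [0.5213, -0.2271, 0.1577]
wrist_force: [0.4, 0.1, -2.2]
nadir 300.37265618392996 128.4579321552726 cam [ 0.59476225 -0.19743312  0.32526333]
240 [273, 279, 284, 325, 346, 349]
246 [272, 279, 284, 305, 325, 346, 351]
252 [270, 278, 285, 305, 325, 346, 350, 354]
258 [269, 277, 325, 345, 353, 357]
264 [268, 276, 339, 345, 355, 359]
270 [266, 275, 357, 362]
276 [265, 274, 360, 364]
282 [263, 273, 362, 368]
288 [262, 272, 365, 370, 377]
294 [241, 252, 261, 271, 367, 372, 376, 384, 395]
300 [231, 250, 269, 270, 369, 374, 386, 406]
306 [235, 247, 268, 371, 389, 401]
312 [232, 245, 268, 356, 359, 371, 391, 404]
318 [243, 269, 371, 393, 407]
324 [240, 269, 396, 410]
330 [238, 398]
336 [237, 271, 277, 285, 291, 303, 332, 377, 399, 407]
342 [232, 238, 257, 303, 333, 379, 398, 404]
348 [256, 303, 314, 318, 334, 381]
```

```bash
for i in 1 2 3 4; do python3 -m jog '[[[0,0,-0.0008],[0,0,0],0],[[0,0,0],[0,0,0],0]]' | grep -E 'eef|wrist_f'; done
```

```text
eef_pos: [0.5213, -0.2271, 0.157]
wrist_force: [-0.0, -0.2, -2.3]
eef_pos: [0.5214, -0.2271, 0.1566]
wrist_force: [-0.8, 0.4, 0.1]
eef_pos: [0.5214, -0.2272, 0.1565]
wrist_force: [-1.9, 1.5, 6.2]
eef_pos: [0.5215, -0.2272, 0.1565]
wrist_force: [-3.3, 1.7, 9.0]
```

```bash
python3 -m jog '[[[0,0,0.0014],[0,0,0],0],[[0,0,0],[0,0,0],0.68],[[0,0,0],[0,0,0],0.75],[[0,0,0],[0,0,0],0.9],[[0,0,0],[0,0,0],0.9]]' 20
python3 edges.py w13.png 'list(range(240,350,6))' 220 420
python3 - <<'E'
from h import *
g=cv2.imread('pics/w13.png').astype(int).sum(2)
for c in (290,318,345): print(c,list(g[290:362,c]))
im2,T2=snap('side')
for n in ('mount_plate_mid','spacer_plate_mid'): print(n,[(r['score'],w(T2,r['location'])) for r in spot_point('side',n)[:4]])
E
```

```text
time: 31.02
eef_pos: [0.5213, -0.2272, 0.1558]
tool_rot: [0.014, 0.801, -0.598, 0.019]
wrist_force: [0.4, -0.4, 0.1]
opening: 0.0769
nadir 300.36539982936347 128.38670810420024 cam [ 0.59474538 -0.19750136  0.32339761]
240 [227, 274, 279, 284, 322, 325, 346, 349]
246 [272, 279, 284, 305, 325, 346, 352]
252 [271, 278, 287, 305, 325, 346, 350, 354]
258 [269, 277, 296, 300, 303, 328, 346, 353, 357]
264 [268, 276, 340, 346, 355, 356, 360]
270 [266, 275, 358, 362]
276 [265, 274, 360, 365]
282 [264, 273, 363, 367]
288 [262, 272, 365, 370]
294 [261, 270, 368, 373]
300 [222, 231, 259, 269, 369, 376, 405, 414]
306 [231, 258, 268, 366, 371, 378, 405, 418]
312 [232, 256, 268, 372, 381, 404]
318 [232, 255, 268, 371, 382, 404]
324 [233, 255, 268, 371, 382, 403]
330 [233, 255, 382, 403]
336 [233, 255, 300, 332, 404]
342 [231, 303, 333, 405]
348 [228, 303, 334, 408]
290 [np.int64(163), np.int64(158), np.int64(152), np.int64(152), np.int64(156), np.int64(151), np.int64(153), np.int64(152), np.int64(156), np.int64(152), np.int64(161), np.int64(150), np.int64(151), np.int64(158), np.int64(159), np.int
[... 2594 characters left out ...]
38), np.int64(504), np.int64(489), np.int64(487), np.int64(485), np.int64(479), np.int64(479), np.int64(479), np.int64(482), np.int64(485), np.int64(489), np.int64(495), np.int64(495), np.int64(492), np.int64(487), np.int64(482), np.int64(473), np.int64(472), np.int64(475), np.int64(481), np.int64(480), np.int64(477), np.int64(482), np.int64(483), np.int64(483), np.int64(490), np.int64(485)]
mount_plate_mid [(0.47, array([ 0.52087247, -0.2265549 ,  0.138136  ]))]
spacer_plate_mid [(0.82, array([0.53633027, 0.06408918, 0.06127246])), (0.81, array([0.59289099, 0.36565702, 0.06006777])), (0.77, array([0.7186852 , 0.12545226, 0.06020725])), (0.63, array([ 0.51628581, -0.22560835,  0.1363565 ]))]
```

Run:
```python
from lat import *
T=optics.get_calibration('wrist')
for r in (312,326.5,336): print(r,lat(T,318,r,.197))
for r in (336,350,356): print('lip',r,lat(T,318,r,.195))
for c,r,n in ((273,282,'mL'),(363,282,'mR'),(264,282,'sL'),(367,282,'sR'),(268,318,'mLt'),(371,318,'mRt'),(255,324,'sLt'),(382,324,'sRt'),(303,345,'lipL'),(333.5,345,'lipR')): print(n,lat(T,c,r,.197 if n[-1]=='t' else .195))
```

```text
312 (np.float64(0.8), np.float64(0.37))
326.5 (np.float64(-6.3), np.float64(0.35))
336 (np.float64(-11.1), np.float64(0.34))
lip 336 (np.float64(-12.4), np.float64(0.24))
lip 350 (np.float64(-19.8), np.float64(0.23))
lip 356 (np.float64(-23.0), np.float64(0.22))
mL (np.float64(14.4), np.float64(19.11))
mR (np.float64(13.5), np.float64(-18.82))
sL (np.float64(14.5), np.float64(22.85))
sR (np.float64(13.5), np.float64(-20.53))
mLt (np.float64(-1.5), np.float64(21.7))
mRt (np.float64(-2.8), np.float64(-22.66))
sLt (np.float64(-4.2), np.float64(27.35))
sRt (np.float64(-5.9), np.float64(-27.67))
lipL (np.float64(-16.9), np.float64(6.96))
lipR (np.float64(-17.4), np.float64(-6.76))
```

Both hang well: widths measured 44.4 and 55.0, mids -0.5 and -0.2 mm, spacer front 11.1 mm from the stop, 6.9 mm left before the lip. Now the cover.

```bash
python3 -m jog '[[[0,0,0.02],[0,0,0],0.9],[[0,0,0.04],[0,0,0],0.9],[[0,0,0.04],[0.023,0.0068,0],1],[[0.0042,0.0412,0],[0.023,0.0068,-0.0105],1],[[0.0042,0.0412,0],[0,0,-0.0105],1],[[0.0042,0.0412,0],[0,0,-0.0105],1],[[0.0042,0.0412,0],[0,0,-0.0105],1],[[0.0042,0.0412,0],[0,0,-0.0105],1],[[0.0042,0.0412,0],[0,0,-0.0105],1],[[0.0042,0.0412,0],[0,0,-0.0105],1],[[0.0042,0.0412,0],[0,0,-0.0105],1],[[0.0042,0.0412,0],[0,0,-0.0105],1],[[0.0042,0.0412,0],[0,0,-0.0105],1],[[0.0042,0.0412,0],[0,0,-0.0105],1],[[0,0,0],[0,0,0],1],[[0,0,0],[0,0,0],1]]'
python3 - <<'E'
from h import *
im,T=snap('wrist','w14.png'); g=im.astype(int).sum(2)
r=regions_of('wrist','cover_plate_mid'); 
for x in r[:2]:
    m=x['pixels']; ys,xs=np.where(m); print(x['score'],xs.min(),xs.max(),ys.min(),ys.max())
    for y in range(ys.max()-14,ys.max()+1,2): q=xs[ys==y]; print(y,q.min(),q.max())
    y1=ys.max()
for c in (300,315,330): print(c,y1-25,[int(t) for t in g[y1-25:y1+8,c]])
E
```

```text
time: 33.22
eef_pos: [0.5676, 0.2258, 0.2572]
tool_rot: [-0.0, 0.766, -0.643, 0.0]
wrist_force: [0.3, -0.7, -0.3]
opening: 0.0858
0.75 277 350 195 228
214 279 349
216 278 350
218 277 350
220 277 350
222 278 350
224 277 350
226 277 350
228 278 327
300 203 [70, 62, 69, 69, 67, 76, 64, 69, 53, 69, 61, 64, 78, 67, 75, 68, 72, 74, 75, 71, 68, 75, 83, 78, 93, 96, 332, 395, 388, 387, 392, 384, 417]
315 203 [71, 72, 81, 65, 74, 68, 65, 75, 79, 75, 78, 76, 86, 74, 201, 364, 370, 223, 52, 66, 74, 79, 83, 84, 69, 125, 338, 391, 390, 386, 386, 385, 392]
330 203 [65, 71, 74, 60, 71, 68, 77, 72, 69, 67, 69, 75, 61, 74, 65, 63, 67, 75, 68, 70, 63, 81, 79, 66, 58, 173, 348, 392, 390, 386, 385, 389, 350]
```

Run:
```python
from h import *
T=optics.get_calibration('wrist'); print(T['cam_to_world'])
l,r=atz(T,276.6,229.3,.138),atz(T,350.6,227.8,.138); d=l-r; print((l+r)/2,np.linalg.norm(d),np.arctan2(-d[0],d[1]))
```

```text
[[ 0.17118811 -0.93804186 -0.30128408  0.64532982]
 [-0.98523597 -0.16231334 -0.05444686  0.23809804]
 [ 0.00217101  0.30615657 -0.9519787   0.42474623]
 [ 0.          0.          0.          1.        ]]
[0.56160481 0.22688408 0.138     ] 0.06584781942688475 0.1925164671356846
```

```bash
python3 -m jog '[[[-0.0016,0.0019,-0.02],[0,0,0],1],[[0,0,-0.05],[0,0,0],1],[[0,0,-0.05],[0,0,0],1],[[0,0,-0.03],[0,0,0],1],[[0,0,-0.0132],[0,0,0],1],[[0,0,0],[0,0,0],1],[[0,0,0],[0,0,0],0.7],[[0,0,0],[0,0,0],0],[[0,0,0],[0,0,0],0],[[0,0,0],[0,0,0],0],[[0,0,0],[0,0,0],0]]' 20
python3 -m jog '[[[0,0,0],[0,0,0],0],[[0,0,0],[0,0,0],0]]' 40
python3 -m jog '[[[0,0,0.004],[0,0,0],0],[[0,0,0.012],[0,0,0],0],[[0,0,0],[0,0,0],0]]'
```

```text
time: 34.7
eef_pos: [0.5671, 0.2283, 0.0955]
tool_rot: [-0.002, 0.765, -0.643, 0.001]
wrist_force: [-0.2, 0.4, 6.4]
opening: 0.065
time: 34.95
eef_pos: [0.5671, 0.2283, 0.0957]
tool_rot: [-0.002, 0.766, -0.643, 0.001]
wrist_force: [-0.5, -0.0, 6.9]
opening: 0.0649
time: 35.33
eef_pos: [0.5664, 0.2282, 0.1103]
tool_rot: [-0.001, 0.765, -0.643, 0.0]
wrist_force: [0.4, -0.0, -1.7]
opening: 0.0646
```

```bash
python3 -m jog '[[[0,0,0.04],[0,0,0],0],[[0,0,0.05],[0,0,0],0],[[0,0,0.05],[0,0,0],0],[[0,0,0.05],[0,0,0],0],[[-0.016,-0.04,0],[0,0,0.0094],0],[[-0.016,-0.04,0],[0,0,0.0094],0],[[-0.016,-0.04,0],[0,0,0.0094],0],[[-0.016,-0.04,0],[0,0,0.0094],0],[[-0.016,-0.04,0],[0,0,0.0094],0],[[-0.016,-0.04,0],[0,0,0.0094],0],[[-0.016,-0.04,0],[0,0,0.0094],0],[[0.0039,-0.0376,0],[0,0,0.0094],0],[[0.0039,-0.0376,0],[0,0,0.0094],0],[[0.0039,-0.0376,0],[0,0,0.0094],0],[[0.0039,-0.0376,0],[0,0,0.0094],0],[[0.0039,-0.0376,0],[0,0,0.0094],0],[[0,0,-0.025],[0,0,0],0],[[0,0,-0.025],[0,0,0],0],[[0,0,0],[0,0,0],0],[[0,0,0],[0,0,0],0]]'
python3 edges.py w15.png 'list(range(160,215,6))+list(range(240,350,6))' 225 420
```

```text
time: 37.83
eef_pos: [0.4735, -0.24, 0.2499]
tool_rot: [-0.0, 0.801, -0.599, 0.0]
wrist_force: [-0.3, -0.8, -0.6]
opening: 0.0646
nadir 316.7278295600586 128.94073118887403 cam [ 0.54919071 -0.2181058   0.41824421]
160 [262, 266, 282, 286, 296, 306, 310, 326, 347, 372]
166 [238, 264, 279, 282, 288, 343, 347, 354]
172 [243, 277, 284, 352, 359]
178 [263, 275, 284, 352, 359]
184 [275, 359]
190 [297, 303]
196 [293, 297, 302, 307, 327]
202 [265]
208 [245]
214 [239]
240 [271, 363]
246 [269, 366]
252 [266, 369]
258 [264, 371]
264 [261, 374]
270 [259, 376]
276 [256, 379]
282 [254, 382]
288 [252, 384]
294 [228, 240, 246, 249, 297, 339, 387, 390, 397, 408]
300 [236, 296, 339, 400, 411]
306 [234, 296, 340, 402, 415]
312 [231, 405, 418]
318 [228, 408]
324 [411]
330 [414]
336 [247, 389, 416]
342 [245, 391, 416]
348 [243, 393]
```

Run:
```python
from lat import *
T=optics.get_calibration('wrist'); z=.2499-.0227
print('win',lat(T,317.7,300,z+.04),lat(T,318,294,z+.025),'bot',lat(T,317,240,z-.065))
print('side mid z=.05 above',lat(T,318,288,z+.02))
print('lip',lat(T,317,196,.195),'spacer',lat(T,(275+359)/2,180,.197),'mount',lat(T,(284+352)/2,175,.197),'top',lat(T,(245+391)/2,342,z+.065))
```

```text
win (np.float64(-55.9), np.float64(-0.38)) (np.float64(-60.4), np.float64(-0.59)) bot (np.float64(-59.0), np.float64(-0.11))
side mid z=.05 above (np.float64(-59.2), np.float64(-0.61))
lip (np.float64(-17.0), np.float64(-0.15)) spacer (np.float64(-6.0), np.float64(-0.17)) mount (np.float64(-2.7), np.float64(-0.83)) top (np.float64(-62.9), np.float64(-0.44))
```

```bash
python3 -m jog '[[[0,0.0003,-0.035],[0,0,0],0],[[0,0,-0.035],[0,0,0],0],[[0,0,-0.009],[0,0,0],0],[[0,0,0],[0,0,0],0],[[0.0096,0.0028,0],[0,0,0],0],[[0.0096,0.0028,0],[0,0,0],0],[[0.0077,0.0023,0],[0,0,0],0],[[0.0058,0.0017,0],[0,0,0],0],[[0,0,0],[0,0,0],0],[[0,0,0],[0,0,0],0]]' 30
python3 edges.py w16.png 'list(range(220,320,6))' 230 410
```

```text
time: 39.12
eef_pos: [0.506, -0.2302, 0.1698]
tool_rot: [0.0, 0.801, -0.599, -0.0]
wrist_force: [-0.0, 0.5, -1.5]
opening: 0.0649
nadir 317.28734876278577 128.32693435662748 cam [ 0.58173805 -0.20844118  0.33750198]
220 [259, 268, 273, 279, 284, 288, 307, 326, 346, 353, 356]
226 [252, 277, 282, 288, 307, 326, 346, 355, 359]
232 [246, 274, 280, 288, 308, 326, 346, 357, 361]
238 [233, 272, 278, 288, 292, 297, 308, 329, 336, 340, 346, 360, 364]
244 [269, 276, 362, 367]
250 [266, 274, 364, 369]
256 [264, 271, 366, 372]
262 [261, 270, 357, 361, 368, 374]
268 [259, 270, 303, 305, 355, 361, 368, 377]
274 [257, 270, 311, 321, 324, 335, 352, 367, 378]
280 [255, 381]
286 [252, 384]
292 [240, 246, 250, 297, 304, 331, 338, 386, 390, 395, 407]
298 [238, 246, 297, 303, 332, 339, 389, 398, 410]
304 [235, 296, 303, 332, 340, 401]
310 [232, 295, 303, 404]
316 [407]
```

```bash
for i in 1 2 3 4 5 6; do python3 -m jog '[[[0.001,0.0003,0],[0,0,0],0],[[0,0,0],[0,0,0],0]]' | grep -E 'eef|wrist_f'; done
```

```text
eef_pos: [0.507, -0.2299, 0.1699]
wrist_force: [0.4, -0.3, -1.3]
eef_pos: [0.5081, -0.2295, 0.1699]
wrist_force: [-0.9, 0.6, -1.0]
eef_pos: [0.5091, -0.2292, 0.1698]
wrist_force: [0.2, 0.2, -1.1]
eef_pos: [0.5101, -0.2289, 0.1698]
wrist_force: [0.1, 0.2, -1.6]
eef_pos: [0.5111, -0.2286, 0.1699]
wrist_force: [0.5, -0.1, -0.9]
eef_pos: [0.5121, -0.2283, 0.1698]
wrist_force: [-0.5, -0.2, -1.3]
```

```bash
for i in 1 2 3; do python3 -m jog '[[[0.001,0.0003,0],[0,0,0],0],[[0,0,0],[0,0,0],0]]' | grep -E 'eef|wrist_f'; done
```

```text
eef_pos: [0.5131, -0.228, 0.1699]
wrist_force: [-0.5, -0.9, -1.6]
eef_pos: [0.5141, -0.2277, 0.1699]
wrist_force: [-0.1, -0.6, -1.6]
eef_pos: [0.5146, -0.2276, 0.1699]
wrist_force: [-3.0, -0.1, -0.4]
```

```bash
python3 -m jog '[[[0.0007,0.0002,0],[0,0,0],0],[[0,0,0],[0,0,0],0]]' | grep -E 'eef|wrist_f'
python3 -m jog '[[[-0.001,-0.0003,0],[0,0,0],0],[[0,0,-0.004],[0,0,0],0],[[0,0,-0.004],[0,0,0],0],[[0,0,-0.003],[0,0,0],0],[[0,0,-0.0015],[0,0,0],0],[[0,0,0],[0,0,0],0]]' | grep -E 'eef|wrist_f'
for i in 1 2 3; do python3 -m jog '[[[0,0,-0.0008],[0,0,0],0],[[0,0,0],[0,0,0],0]]' | grep -E 'eef|wrist_f'; done
```

```text
eef_pos: [0.5147, -0.2276, 0.1698]
wrist_force: [-6.0, -0.5, -0.2]
eef_pos: [0.5145, -0.2276, 0.1569]
wrist_force: [-4.5, -1.6, -0.4]
eef_pos: [0.5145, -0.2277, 0.1564]
wrist_force: [-4.4, -1.5, 1.7]
eef_pos: [0.5145, -0.2277, 0.1556]
wrist_force: [-5.4, -1.7, 1.9]
eef_pos: [0.5145, -0.2278, 0.1549]
wrist_force: [-4.8, -1.6, 1.2]
```

```bash
for i in 1 2 3; do python3 -m jog '[[[0,0,-0.0008],[0,0,0],0],[[0,0,0],[0,0,0],0]]' | grep -E 'eef|wrist_f'; done
```

```text
eef_pos: [0.5146, -0.2278, 0.1546]
wrist_force: [-5.8, -1.8, 3.1]
eef_pos: [0.5146, -0.2278, 0.1546]
wrist_force: [-7.1, -1.7, 6.0]
eef_pos: [0.5146, -0.2278, 0.1545]
wrist_force: [-8.2, -1.0, 8.6]
```

```bash
python3 -m jog '[[[-0.0004,-0.0001,0.0016],[0,0,0],0],[[0,0,0],[0,0,0],0.82],[[0,0,0],[0,0,0],0.9],[[0,0,0],[0,0,0],1],[[0,0,0],[0,0,0],1],[[0,0,0],[0,0,0],1]]' 20
python3 edges.py w17.png 'list(range(270,360,6))' 220 420
python3 - <<'E'
from lat import *
g=cv2.imread('pics/w17.png').astype(int).sum(2); T=optics.get_calibration('wrist')
for c in (290,345): print(c,[(r,int(g[r+1,c]-g[r-1,c]),lat(T,c,r,.197)) for r in range(285,370) if abs(g[r+1,c]-g[r-1,c])>55])
im2,T2=snap('side')
for n in ('mount_plate_mid','spacer_plate_mid','cover_plate_mid'): print(n,[(r['score'],w(T2,r['location'])) for r in spot_point('side',n)[:4]])
E
```

```text
time: 44.68
eef_pos: [0.5144, -0.2276, 0.1541]
tool_rot: [0.0, 0.801, -0.599, -0.0]
wrist_force: [-0.2, 0.9, -0.5]
opening: 0.0854
nadir 317.277775519926 128.43985489753948 cam [ 0.59021457 -0.2058334   0.32183688]
270 [259, 273, 364, 377]
276 [257, 272, 366, 379]
282 [254, 270, 368, 382]
288 [252, 268, 370, 385]
294 [250, 266, 360, 372, 387]
300 [247, 266, 372, 390, 418]
306 [245, 266, 372, 392, 417]
312 [242, 266, 372, 395, 416]
318 [221, 240, 396, 415]
324 [221, 241, 396, 415]
330 [222, 241, 395, 414]
336 [222, 302, 333, 414]
342 [221, 302, 322, 333, 415]
348 [418]
354 []
290 [(314, -89, (np.float64(-5.7), np.float64(11.73))), (315, -136, (np.float64(-6.2), np.float64(11.74))), (316, -63, (np.float64(-6.7), np.float64(11.75))), (325, 71, (np.float64(-11.0), np.float64(11.87))), (334, 227, (np.float64(-15.5), np.float64(11.99))), (335, 346, (np.float64(-16.0), np.float64(12.0))), (336, 139, (np.float64(-16.5), np.float64(12.01)))]
345 [(313, -62, (np.float64(-5.3), np.float64(-11.46))), (314, -174, (np.float64(-5.8), np.float64(-11.47))), (315, -109, (np.float64(-6.2), np.float64(-11.48))), (324, 60, (np.float64(-10.6), np.float64(-11.58))), (325, 69, (np.float64(-11.1), np.float64(-11.59))), (333, 58, (np.float64(-15.0), np.float64(-11.69))), (334, 345, (np.float64(-15.5), np.float64(-11.7))), (335, 345, (np.float64(-16.0), np.float64(-11.71))), (336, 59, (np.float64(-16.5), np.float64(-11.72)))]
mount_plate_mid [(0.54, array([ 0.52301754, -0.22460717,  0.13631803]))]
spacer_plate_mid [(0.68, array([ 0.51591815, -0.22790842,  0.13693485])), (0.64, array([0.53898988, 0.06775357, 0.0610757 ])), (0.6, array([0.59147821, 0.36511417, 0.06074554])), (0.56, array([0.72045809, 0.12792066, 0.06036169]))]
cover_plate_mid [(0.53, array([ 0.50998581, -0.22865002,  0.1328425 ]))]
```

Front edges lie 6.1, 11.0 and 16.0 mm out from the stop (5 mm pitch), so the stack is snug. I'll retract, check and hand in.

```bash
python3 -m jog '[[[0,0,0.01],[0,0,0],1],[[0,0,0.03],[0,0,0],1],[[0,0,0.04],[0,0,0],1],[[-0.02,0,0.04],[0,0,0],1],[[-0.03,0,0.01],[0,0,0],1],[[0,0,0],[0,0,0],1],[[0,0,0],[0,0,0],1],[[0,0,0],[0,0,0],1]]'
python3 - <<'E'
from lat import *
im,T=snap('wrist','w18.png'); g=im.astype(int).sum(2)
for off in (11,-11):
    P=S+v*off*1e-3; a=proj(T,P+u*.004+[0,0,.197]); b=proj(T,P-u*.024+[0,0,.197]); c=int(round((a[0]+b[0])/2))
    print(c,[(r,int(g[r+1,c]-g[r-1,c]),lat(T,c,r,.197)) for r in range(int(a[1]),int(b[1])) if abs(g[r+1,c]-g[r-1,c])>50])
r0=int(proj(T,S-u*.0135+[0,0,.197])[1]); gg=np.abs(g[r0,2:]-g[r0,:-2])
print([(i+1,lat(T,i+1,r0,.197)) for i in range(240,400) if gg[i]>60 and gg[i]==gg[i-2:i+3].max()])
im2,T2=snap('side')
for n in ('mount_plate_mid','spacer_plate_mid','cover_plate_mid'):
    print(n,[(round(r['score'],2),w(T2,r['location']).round(4)) for r in spot_point('side',n) if w(T2,r['location'])[1]<-.1])
ticket.hand_in()
E
```

```text
time: 45.92
eef_pos: [0.4647, -0.2275, 0.283]
tool_rot: [0.0, 0.801, -0.599, -0.001]
wrist_force: [0.2, -0.3, 0.4]
opening: 0.0854
322 [(152, 197, (np.float64(4.5), np.float64(11.04))), (153, 208, (np.float64(3.8), np.float64(11.04))), (165, -87, (np.float64(-4.9), np.float64(11.01))), (166, -256, (np.float64(-5.6), np.float64(11.01))), (167, -192, (np.float64(-6.3), np.float64(11.01))), (172, 64, (np.float64(-10.0), np.float64(11.0))), (173, 91, (np.float64(-10.7), np.float64(10.99))), (179, 222, (np.float64(-15.2), np.float64(10.98))), (180, 233, (np.float64(-16.0), np.float64(10.98))), (181, 52, (np.float64(-16.7), np.float64(10.98))), (184, -56, (np.float64(-19.0), np.float64(10.97))), (185, -51, (np.float64(-19.7), np.float64(10.97)))]
351 [(152, 212, (np.float64(4.5), np.float64(-10.23))), (153, 156, (np.float64(3.8), np.float64(-10.25))), (165, -139, (np.float64(-4.9), np.float64(-10.51))), (166, -237, (np.float64(-5.6), np.float64(-10.53))), (167, -99, (np.float64(-6.3), np.float64(-10.55))), (172, 65, (np.float64(-10.0), np.float64(-10.66))), (173, 75, (np.float64(-10.8), np.float64(-10.68))), (178, 90, (np.float64(-14.5), np.float64(-10.79))), (179, 215, (np.float64(-15.2), np.float64(-10.82))), (180, 160, (np.float64(-16.0), np.float64(-10.84)))]
[(249, (np.float64(-12.9), np.float64(65.7))), (267, (np.float64(-12.9), np.float64(52.21))), (273, (np.float64(-12.9), np.float64(47.71))), (278, (np.float64(-12.9), np.float64(43.96))), (283, (np.float64(-13.0), np.float64(40.22))), (293, (np.float64(-13.0), np.float64(32.72))), (381, (np.float64(-13.0), np.float64(-33.24)))]
mount_plate_mid []
spacer_plate_mid [(0.53, array([ 0.5163, -0.2273,  0.135 ]))]
cover_plate_mid [(0.78, array([ 0.5106, -0.2301,  0.1309]))]
the job is handed in; nothing more can be done
```

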